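# Probe the paint pot lids home with a ball stylus

## Robot

A 6-joint arm with a two-finger parallel gripper is mounted at the origin on the work surface. World frame = base frame: x ahead of the robot, y to its left, z up, the work surface at z = 0. Lengths are in m, angles in rad, forces in N, time in s.
With the tool pointing down it reaches from about 0.3 to 0.85 m from the base axis. Payload 4.2 kg.
Tool frame: the origin (TCP) lies where the fingers leave the gripper's body, on its centre line; the fingertips stand r.tcp_to_tips ahead of it and the grasp point (between the pads) lies 60 mm ahead of it (r.tcp_to_tips is the distance from the TCP to the fingertips, in m); y points along the fingers, z is the direction in which the jaws open and shut, and the axes are right-handed (so a half turn about y gives the same grasp; the last joint's range is limited). The gripper opens to 91 mm and grips with 3 to 60 N. Pads are 32 mm wide; open, the fingers measure 118 mm over their backs; the gripper's body (76 mm by 178 mm) begins 60 mm behind the grasp point.
Start: joints at [-1.343, 0.32, 1.565, -0, 1.257, -0.02], TCP at [0.141, -0.557, 0.292] pointing down, gripper open.
Joint ranges: [-3.11, 3.11], [-0.84, 2.01], [0.21, 2.61], [-1.34, 4.49], [0.05, 2.63], [-2.56, 2.56]. Speed limits (rad/s): [2.57, 2.57, 3.14, 3.14, 3.14, 3.14].

## Interface

Orientations are given as a rotation vector (axis times angle).
In Python, from rig import telemetry, vision, r gives the robot as it stands.
- The arm moves only by the tool jog_arm, never from a script. Its argument "motion" is a list of rows, each a list of 3 entries, a list of its own where there are three numbers: the opening in per cent of the stroke, from 0 (shut) to 100 (fully open), then the shift along the world's x, y, z in m, then the turn, a rotation vector about the world's x, y, z in degrees. In form: [[claw, [dx, dy, dz], [wx, wy, wz]], ...]. A call has 1 to 10 rows; each row shifts and turns the commanded pose from where the row before left it; what a row does not reach is not made up. A row lasts 1/10 s, in which the tool goes at most 50 mm and 8.59 degrees, less where a joint would pass 70% of its speed; a pose out of reach is approached as far as the arm can. A call with a gripper value outside its range is refused whole. The fingers move at their own pace and stop on an object; "squeeze" is the grip in N (left out, the last holds). Time passes only in rows, so rows that do not move let the fingers close. It gives the time, the measured TCP pose, the force and the opening at its end, in the units of the state.
- telemetry.state(): the state, without advancing time (a new reading comes with each control period).
- vision.snapshot(name): name is "scene" or "top" or "wrist"; returns a dict with "img" (480x640x3 uint8, red, green, blue), "fx", "fy", "cx", "cy" (pixels), "R" (3x3) and "t" (3): a world point X has camera coordinates R X + t. Camera axes: x right, y down, z forward; pixel columns grow to the right and rows downward; lengths in m; the calibration is good to about 2 mm. A picture is of the moment at which its call begins. There is no depth.
- r.sign_off(): hands the job in, once; it reports no verdict.
The state is a dict: "clock": time; "qpos": joint angles; "qd": joint speeds; "effort": joint torques, N m; "ee_pos": TCP position; "tool_rot": TCP orientation; "force": force on the tool from outside, world axes, zero at the start; "ft_torque": the same for the moment, N m; "grip_width": opening from 0.0 (shut) to 1.0 (fully open).
Only numpy, scipy, OpenCV 4.12 (cv2) and the standard library are available. Lean on these libraries where they do the work, as an engineer would, in place of code of your own. Each camera call takes 0.05 s, during which the arm holds its last target. There are 200 camera calls.

## Task

Before the paint pots are packed away, check that they are shut: lift the ball stylus out of its fork stand and, in the order small, medium, large pot, press its ball tip down on the metal disc in the middle of each lid until you feel the lid firm against its stop, and hold it there for a moment without forcing it; some lids may already be home, but probe them all. Touch the pots with the stylus only and leave them in the rack, leave the other things alone, and finally hang the stylus back upright in the stand by its collar.

Things in the scene. Friction and masses are not known exactly. Their poses are not given: they have to be found in the camera images.
- stylus: ball stylus hanging tip down in the fork stand, 180 mm long, about 0.14 kg. Origin at the bottom of its ball tip, z up its axis. From the tip: steel ball 16 mm across, shank 12 mm across, collar disc 44 mm across from z 94 to 102 mm, round wooden handle 26 mm across from z 102 to 180 mm (grip it here, any yaw; gripper's body above its end)
- stylus_tip (a point): lowest point of the stylus's ball tip
- stylus_collar (a point): centre of the underside of the stylus's collar, 94 mm above the tip
- stand: dark steel fork stand, fixed, base 110 x 100 mm, 118 mm high. Origin under the base's centre. A level fork, 10 mm thick, top at z 118 mm, carries the stylus's collar; its slot is 24 mm wide (y), open to the stand's -x side, from x -40 to x +14 mm; each tine is 20 mm wide. The post is on the +x side
- stand_seat (a point): where the middle of the collar's underside rests on the fork: on the fork's top, midway across the slot, 14 mm from its closed end
- rack: clear plastic rack, fixed, 82 (x) x 238 (y) x 40 mm high, with 4 mm walls and floor and three 74 mm pockets in a row along its y. Origin under its centre. One pot stands loose in each pocket.
- pot_small: the small paint pot: white, 48 mm across, body 42 mm high, with a black press-on lid 50 mm across and 12 mm thick that bears a raised bare metal disc, 24 mm across and 3 mm high, in its middle; 57 mm high in all with the lid home, up to 8 mm more with it up. Loose in the rack. Origin at the centre of its underside.
- mark_small (a point): centre of the top face of the metal disc on the small pot's lid (moves down with the lid)
- lid_small (a joint): how far the small pot's lid has been pressed down: 0 = 8 mm proud, 0.008 m = fully home against its stop. It stays where it is left; moving it takes about 3 N
- pot_medium: the medium paint pot: white, 58 mm across, body 60 mm high, with a black press-on lid 60 mm across and 12 mm thick that bears a raised bare metal disc, 24 mm across and 3 mm high, in its middle; 75 mm high in all with the lid home, up to 8 mm more with it up. Loose in the rack. Origin at the centre of its underside.
- mark_medium (a point): centre of the top face of the metal disc on the medium pot's lid (moves down with the lid)
- lid_medium (a joint): how far the medium pot's lid has been pressed down: 0 = 8 mm proud, 0.008 m = fully home against its stop. It stays where it is left; moving it takes about 3 N
- pot_large: the large paint pot: white, 68 mm across, body 80 mm high, with a black press-on lid 70 mm across and 12 mm thick that bears a raised bare metal disc, 24 mm across and 3 mm high, in its middle; 95 mm high in all with the lid home, up to 8 mm more with it up. Loose in the rack. Origin at the centre of its underside.
- mark_large (a point): centre of the top face of the metal disc on the large pot's lid (moves down with the lid)
- lid_large (a joint): how far the large pot's lid has been pressed down: 0 = 8 mm proud, 0.008 m = fully home against its stop. It stays where it is left; moving it takes about 3 N
- tackle_box: closed white tackle box with a flap lid, fixed, 300 x 190 x about 120 mm; bystander. Origin under its centre
- palette: white ceramic saucer palette, 140 mm across, 22 mm high, loose; bystander. Origin at the centre of its underside
- torch: black torch standing on its head, 134 mm high, 46 mm across at the foot, loose; bystander. Origin at the centre of its underside
- spatula: steel sculpting spatula, 190 mm long, lying flat, loose; bystander. Origin near its middle, x along its length
Mind the look-alikes: they are no part of the job. Of the things shaped like the stand, the steel one is meant.

How it is judged:
On the way, in this order (a step that is already met when the one before it is completed fails the run):
1. the stylus's tip presses (over 1 N) on the metal disc of the small pot (within 12 mm of its centre) with that lid home (pressed down at least 6.5 of 8 mm), for 0.2 s (horizontal distance between stylus_tip and mark_small below 0.012 m and distance between stylus_tip and mark_small below 0.015 m and contact force between stylus and pot_small above 1 N and value of joint lid_small above 0.0065 m), for 0.2 s.
2. the stylus's tip presses (over 1 N) on the metal disc of the medium pot (within 12 mm of its centre) with that lid home (pressed down at least 6.5 of 8 mm), for 0.2 s (horizontal distance between stylus_tip and mark_medium below 0.012 m and distance between stylus_tip and mark_medium below 0.015 m and contact force between stylus and pot_medium above 1 N and value of joint lid_medium above 0.0065 m), for 0.2 s.
3. the stylus's tip presses (over 1 N) on the metal disc of the large pot (within 12 mm of its centre) with that lid home (pressed down at least 6.5 of 8 mm), for 0.2 s (horizontal distance between stylus_tip and mark_large below 0.012 m and distance between stylus_tip and mark_large below 0.015 m and contact force between stylus and pot_large above 1 N and value of joint lid_large above 0.0065 m), for 0.2 s.
At the end, for the whole second after the job is handed in: All three lids are pressed home (at least 6.5 of 8 mm), the pots stand upright in the rack (within 0.15 rad), and the stylus hangs at rest by its collar on the fork: collar underside within 20 mm of the seat point and within 4 mm of the fork's top height, stylus upright within 0.12 rad (value of joint each of lid_small, lid_medium, lid_large above 0.0065 m and angle between each of pot_small, pot_medium, pot_large's own z axis and vertical below 0.15 rad and distance between stylus_collar and stand_seat below 0.02 m and z of stylus_collar in the frame of stand between 0.114 and 0.122 m and angle between stylus's own z axis and vertical below 0.12 rad and linear speed of stylus below 0.02 m/s); the robot touches nothing.
It fails at once if a fingertip or the arm presses on a pot or its lid (contact force between any of the fingers, the arm and pot_small above 1 N or contact force between any of the fingers, the arm and pot_medium above 1 N or contact force between any of the fingers, the arm and pot_large above 1 N).
It fails at once if a pot is tipped over or pulled out of its pocket (angle between any of pot_small, pot_medium, pot_large's own z axis and vertical above 0.4 rad or height (world z) of any of pot_small, pot_medium, pot_large above 0.03 m).
It fails at once if the stylus is forced onto a pot with more than 45 N (contact force between stylus and pot_small above 45 N or contact force between stylus and pot_medium above 45 N or contact force between stylus and pot_large above 45 N).
It fails at once if the palette, the torch or the spatula is moved by more than 30 mm (distance of any of palette, torch, spatula from where it was at the start of the episode above 0.03 m).
It also fails if it takes over 69 s, if anything falls off the work surface, if the arm or the gripper's body presses on something with over 40 N, if the wrist force passes 120 N, or if a joint passes its speed limit or range.

## Working session

There is one attempt and no reset: what is moved stays moved. The work goes in short steps, Python scripts to look and compute and a tool call to move; the robot and the scene stay as the last step left them, time stands still between calls to the robot, and variables do not carry over. Pictures are saved under pics/ and viewed, about 8 in all and at most 12, crops included, and the job is handed in when it is done.

Besides the shell and the picture viewer there is one more tool, called after "Request:" by a JSON object that holds its "op" and its "data". jog_arm: Moves the arm, as the interface text tells. Its arguments: {"type":"object","properties":{"motion":{"type":"array"},"squeeze":{"type":"number"}},"required":["motion"]}

```bash
mkdir -p pics
cat > h.py <<'E'
import numpy as np, cv2
from rig import telemetry, vision, r
def snap(n,f):
    s=vision.snapshot(n); np.savez(f'pics/{f}.npz',**s); cv2.imwrite(f'pics/{f}.png',s['img'][:,:,::-1]); return s
def ray(s,u,v):
    d=np.array([(u-s['cx'])/s['fx'],(v-s['cy'])/s['fy'],1.]); R=np.array(s['R']); o=-R.T@np.array(s['t']); return o,R.T@d
def onz(s,u,v,z):
    o,d=ray(s,u,v); return o+d*(z-o[2])/d[2]
def proj(s,X):
    c=np.array(s['R'])@np.array(X)+np.array(s['t']); return c[0]/c[2]*s['fx']+s['cx'],c[1]/c[2]*s['fy']+s['cy']
E
python3 - <<'E'
from h import *
print(telemetry.state(), r.tcp_to_tips)
for n in('scene','top'):
    s=snap(n,n+'0'); print(n,ray(s,320,240))
E
```

```text
{'clock': 0.0, 'qpos': array([-1.34300672e+00,  3.20304545e-01,  1.56566688e+00, -7.84266875e-06,
        1.25739070e+00, -1.99935719e-02]), 'qd': array([-7.37358545e-04, -7.15593389e-04,  1.12014725e-05, -8.32672006e-05,
        3.77690554e-04,  2.35129083e-03]), 'effort': array([ 2.32754908e-03, -4.12457907e+01, -2.31973797e+01,  7.27470894e-02,
        4.58024908e-02, -1.36932877e-04]), 'ee_pos': array([ 0.14094283, -0.55708637,  0.29141761]), 'tool_rot': array([-0.26043316,  2.09155634, -2.08785183]), 'force': array([ 0.47935293, -0.3616799 ,  0.04955233]), 'ft_torque': array([-0.03924939,  0.00838645, -0.0219163 ]), 'grip_width': 1.0025803268119966} 0.0783
scene (array([ 1.22841567, -0.18081854,  0.99196122]), array([-0.58484748,  0.21441089, -0.78261384]))
top (array([0.36522468, 0.05650792, 1.1808682 ]), array([ 0.18374614,  0.00652371, -0.98295843]))
```

View pics/scene0.png

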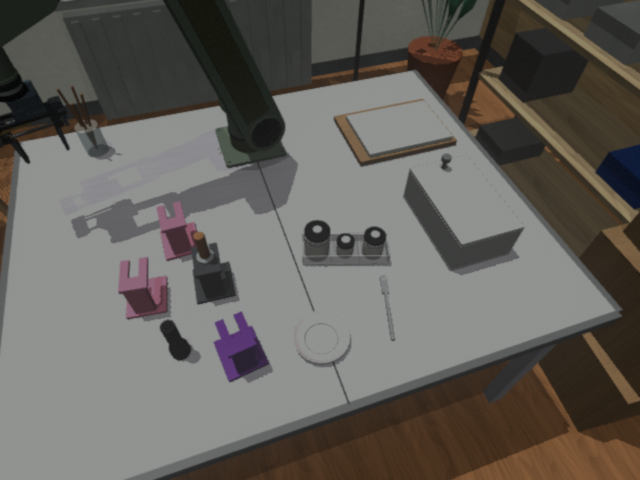

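View pics/top0.png

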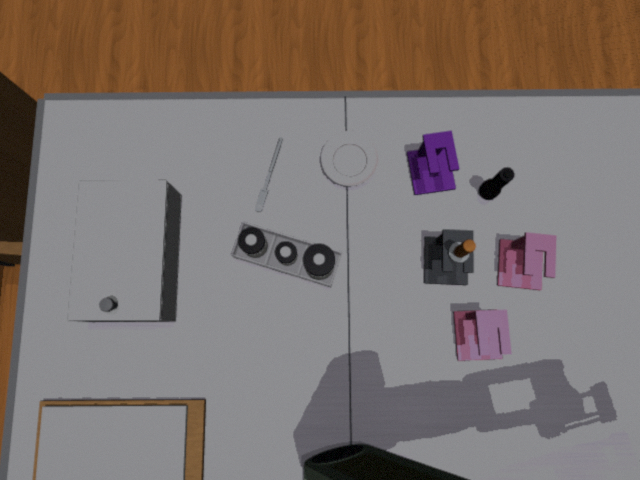

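Scene and top views:
- **Candidates for the stand:** the steel stand with the stylus at scene (210,270) / top (455,255), pink stands at top (525,260) and (482,335), and a purple stand at top (435,162). The torch at top (495,183) is a dark upright decoy for the stylus.
- **Choice:** the dark steel stand with the orange-handled stylus.
- **Pots:** medium at top (252,240), small at (286,252), large at (319,260).

Next, one close crop to check this choice, plus measurements.

Run:
```python
from h import *
T=dict(np.load('pics/top0.npz')); S=dict(np.load('pics/scene0.npz'))
t=T['img'][:,:,::-1]; s=S['img'][:,:,::-1]
def crop(a,x,y,w,h,W,H): return cv2.resize(np.ascontiguousarray(a[y:y+h,x:x+w]),(W,H),interpolation=cv2.INTER_CUBIC)
o=np.vstack([np.hstack([crop(t,410,215,80,80,400,300*4//3)[:300*4//3],crop(s,180,225,70,80,350,400)]),np.hstack([crop(t,225,215,125,75,400,200*6//5)[:200],crop(s,295,212,100,57,350,200)])])
o=cv2.convertScaleAbs(o,alpha=1.5,beta=10)
cv2.imwrite('pics/crop1.png',o); print(o.shape)
for c in ((252,238),(286,252),(319,260)): print(c,onz(T,*c,.085))
for c in ((374,236),(345,240),(317,230)): print(c,onz(S,*c,.085))
hsv=cv2.cvtColor(np.ascontiguousarray(t),cv2.COLOR_BGR2HSV)
m=cv2.inRange(hsv,(5,120,60),(20,255,255)); m[:, :430]=0; m[:,490:]=0; m[:215]=0;m[290:]=0
ys,xs=np.nonzero(m); print('handle top',xs.min(),xs.max(),ys.min(),ys.max())
hs=cv2.cvtColor(np.ascontiguousarray(s),cv2.COLOR_BGR2HSV)
m=cv2.inRange(hs,(5,100,40),(20,255,255)); m[:, :185]=0; m[:,225:]=0; m[:220]=0;m[275:]=0
ys,xs=np.nonzero(m); print('handle scene',xs.min(),xs.max(),ys.min(),ys.max())
```

```text
(600, 750, 3)
(252, 238) [0.57567468 0.21218221 0.085     ]
(286, 252) [0.5441497  0.13776265 0.085     ]
(319, 260) [0.52606412 0.06622368 0.085     ]
(374, 236) [0.58273937 0.20902141 0.085     ]
(345, 240) [0.57130142 0.13052856 0.085     ]
(317, 230) [0.51560795 0.07114755 0.085     ]
handle top 463 474 240 252
handle scene 193 203 232 240
```

View pics/crop1.png

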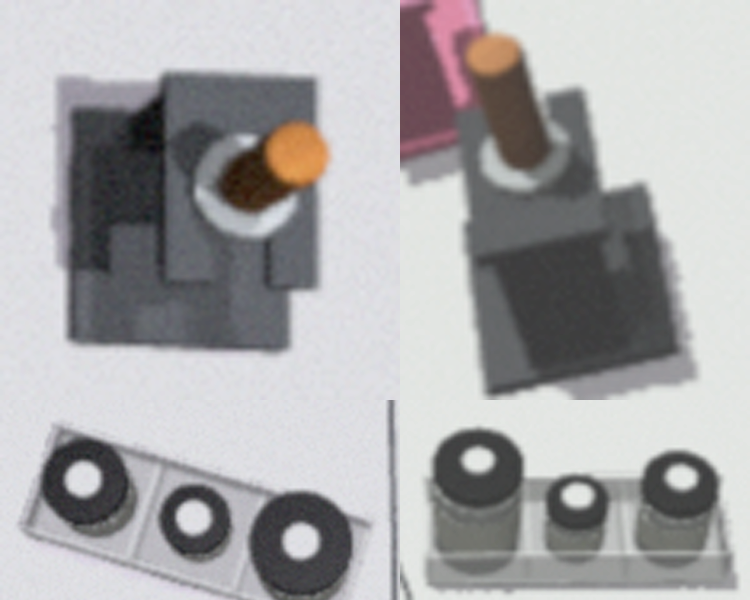

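The crop confirms it: the stylus hangs in the steel stand with the slot open towards image-bottom (about world −x). The three discs are clearly seen in both views, so I'll triangulate them.

```bash
cat >> h.py <<'E'
def tri(a,pa,b,pb):
    o1,d1=ray(a,*pa);o2,d2=ray(b,*pb); d1/=np.linalg.norm(d1); d2/=np.linalg.norm(d2)
    k=np.linalg.lstsq(np.c_[d1,-d2],o2-o1,rcond=None)[0]; p,q=o1+k[0]*d1,o2+k[1]*d2
    return (p+q)/2,np.linalg.norm(p-q)
def blob(s,p,lo,rad=9):
    g=cv2.cvtColor(s['img'],cv2.COLOR_RGB2GRAY); x,y=map(int,p); w=g[y-rad:y+rad+1,x-rad:x+rad+1]
    n,l,st,c=cv2.connectedComponentsWithStats((w>lo).astype(np.uint8)); k=l[rad,rad]
    return (c[k][0]+x-rad,c[k][1]+y-rad),st[k][4]
E
python3 - <<'E'
from h import *
T=dict(np.load('pics/top0.npz')); S=dict(np.load('pics/scene0.npz'))
for n,a,b in (('s',(285,252),(345,239)),('m',(251,240),(375,234)),('l',(319,259),(318,229))):
    A=blob(T,a,115,8);B=blob(S,b,115,6); print(n,A,B,tri(T,A[0],S,B[0]))
print('handle',onz(T,468.8,246,.204),tri(T,(468.8,246),S,(198.5,236)))
f=lambda x,y:onz(T,410+x/5,215+y/5,.118)
for q in ((163,73),(316,77),(316,288),(163,280),(212,282),(266,284)): print(q,f(*q))
E
```

```text
s ((np.float64(284.9230769230769), np.float64(251.33333333333331)), np.int32(78)) ((np.float64(345.5), np.float64(238.7)), np.int32(40)) (array([0.54967129, 0.14194104, 0.06038455]), np.float64(9.890473673070433e-05))
m ((np.float64(250.4691358024691), np.float64(239.34567901234567)), np.int32(81)) ((np.float64(374.7435897435897), np.float64(233.56410256410257)), np.int32(39)) (array([0.5732831 , 0.21580909, 0.08173224]), np.float64(0.00027998794289770966))
l ((np.float64(318.6235294117647), np.float64(258.6235294117647)), np.int32(85)) ((np.float64(316.8), np.float64(228.5)), np.int32(40)) (array([0.52611796, 0.06681623, 0.1047818 ]), np.float64(3.088914291095066e-05))
handle [ 0.53376805 -0.22507391  0.204     ] (array([ 0.53498614, -0.22715668,  0.19690424]), np.float64(7.358691898159445e-05))
(163, 73) [ 0.58431361 -0.19650021  0.118     ]
(316, 77) [ 0.58207263 -0.26118139  0.118     ]
(316, 288) [ 0.4922194  -0.25566251  0.118     ]
(163, 280) [ 0.49605604 -0.19204985  0.118     ]
(212, 282) [ 0.49506257 -0.21244691  0.118     ]
(266, 284) [ 0.4940539  -0.23491945  0.118     ]
```

Request:
{"op": "jog_arm", "data": {"motion": [[100, [0.02, 0.02, 0.02], [0, 0, 0]], [100, [0.04, 0.033, 0.01], [0, 0, 0]], [100, [0.04, 0.033, 0], [0, 0, 0]], [100, [0.04, 0.033, 0], [0, 0, 0]], [100, [0.04, 0.033, 0], [0, 0, 0]], [100, [0.04, 0.033, 0], [0, 0, 0]], [100, [0.04, 0.033, 0], [0, 0, 0]], [100, [0.04, 0.033, 0], [0, 0, 0]], [100, [0.04, 0.033, 0], [0, 0, 0]], [100, [0.033, 0.03, 0], [0, 0, 0]]]}}

```text
clock: 1.1
ee_pos: [0.5034, -0.2516, 0.3213]
tool_rot: [-0.261, 2.09, -2.089]
force: [0.2, -0.7, -0.1]
grip_width: 1.001
```

Run:
```python
from h import *
from scipy.spatial.transform import Rotation as Ro
st=telemetry.state(); print(st['clock'],st['ee_pos'],st['qpos'],st['force']); print(Ro.from_rotvec(st['tool_rot']).as_matrix().round(3))
s=snap('wrist','w1')
print(proj(s,(0.534,-0.226,.204)))
```

```text
1.1 [ 0.50339393 -0.25161852  0.32132643] [-4.83966307e-01  2.83728306e-01  1.54251888e+00  1.70546567e-05
  1.31576634e+00  8.38294401e-01] [ 0.21984916 -0.67233106 -0.07565573]
[[-0.969 -0.     0.246]
 [-0.246  0.    -0.969]
 [ 0.    -1.    -0.   ]]
(np.float64(290.2644428257097), np.float64(201.10780142561742))
```

View pics/w1.png

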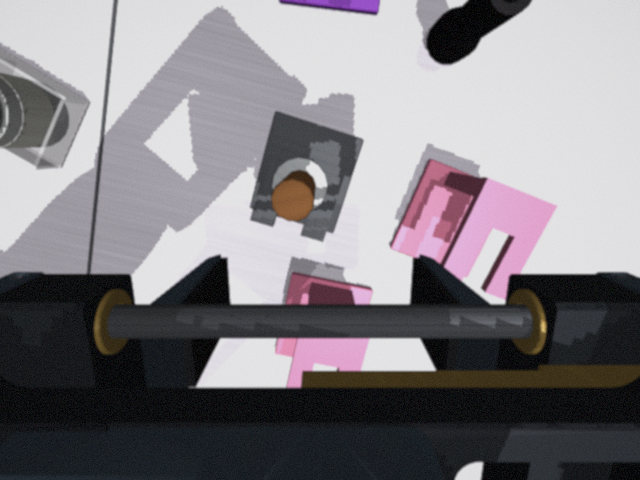

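The wrist view shows the handle end at (293,198), against a predicted (290,201), so the estimate agrees.

Run:
```python
from h import *
s=dict(np.load('pics/w1.npz')); st=telemetry.state(); p=onz(s,293,198.5,.204); print(p, p-st['ee_pos'], st['ee_pos'])
```

```text
[ 0.53588898 -0.22720405  0.204     ] [ 0.02818116  0.02028342 -0.11704352] [ 0.50770782 -0.24748747  0.32104352]
```

Request:
{"op": "jog_arm", "data": {"motion": [[100, [0.015, 0.013, -0.01], [0, 0, 0]], [100, [0.015, 0.013, -0.01], [0, 0, 0]], [100, [0, 0, 0], [0, 0, 0]]]}}

```text
clock: 1.45
ee_pos: [0.5324, -0.2259, 0.2997]
tool_rot: [-0.266, 2.092, -2.087]
force: [1.3, -0.1, -0.5]
grip_width: 1.001
```

Request:
{"op": "jog_arm", "data": {"motion": [[100, [0, 0, -0.02], [0, 0, 0]], [100, [0, 0, -0.02], [0, 0, 0]], [100, [0, 0, -0.02], [0, 0, 0]], [100, [0, 0, -0.018], [0, 0, 0]], [100, [0, 0, 0], [0, 0, 0]], [100, [0, 0, 0], [0, 0, 0]]]}}

```text
clock: 2.05
ee_pos: [0.5316, -0.2281, 0.2242]
tool_rot: [-0.26, 2.09, -2.09]
force: [-0.2, 0.3, 0.6]
grip_width: 0.995
```

Request:
{"op": "jog_arm", "data": {"motion": [[100, [0.003, 0.002, -0.004], [0, 0, 0]], [50, [0, 0, 0], [0, 0, 0]], [20, [0, 0, 0], [0, 0, 0]], [10, [0, 0, 0], [0, 0, 0]], [10, [0, 0, 0], [0, 0, 0]], [10, [0, 0, 0], [0, 0, 0]], [10, [0, 0, 0], [0, 0, 0]], [10, [0, 0, 0], [0, 0, 0]]], "squeeze": 40}}

```text
clock: 2.85
ee_pos: [0.5349, -0.2255, 0.2198]
tool_rot: [-0.26, 2.089, -2.09]
force: [-0.1, 0.4, -0.2]
grip_width: 0.414
```

Request:
{"op": "jog_arm", "data": {"motion": [[10, [0, 0, 0], [0, 0, 0]], [10, [0, 0, 0], [0, 0, 0]], [10, [0, 0, 0], [0, 0, 0]], [10, [0, 0, 0], [0, 0, 0]], [10, [0, 0, 0], [0, 0, 0]], [10, [0, 0, 0], [0, 0, 0]]], "squeeze": 40}}

```text
clock: 3.45
ee_pos: [0.5349, -0.2256, 0.2197]
tool_rot: [-0.26, 2.089, -2.09]
force: [0.2, -0.8, -0.0]
grip_width: 0.279
```

Request:
{"op": "jog_arm", "data": {"motion": [[10, [0, 0, 0.01], [0, 0, 0]], [10, [0, 0, 0.02], [0, 0, 0]], [10, [0, 0, 0.02], [0, 0, 0]], [10, [0, 0, 0.02], [0, 0, 0]], [10, [0, 0, 0.02], [0, 0, 0]], [10, [0, 0, 0.02], [0, 0, 0]], [10, [0, 0, 0.02], [0, 0, 0]], [10, [0, 0, 0.01], [0, 0, 0]], [10, [0, 0, 0], [0, 0, 0]]]}}

```text
clock: 4.35
ee_pos: [0.5352, -0.2255, 0.3614]
tool_rot: [-0.257, 2.087, -2.09]
force: [-0.2, -0.1, -2.3]
grip_width: 0.281
```

Request:
{"op": "jog_arm", "data": {"motion": [[10, [0, 0.02, 0], [0, 0, 0]], [10, [0.003, 0.04, 0], [0, 0, 0]], [10, [0.003, 0.045, 0], [0, 0, 0]], [10, [0.003, 0.045, 0], [0, 0, 0]], [10, [0.003, 0.045, 0], [0, 0, 0]], [10, [0.003, 0.045, 0], [0, 0, 0]], [10, [0, 0.045, 0], [0, 0, 0]], [10, [0, 0.045, 0], [0, 0, 0]], [10, [0, 0.03, 0], [0, 0, 0]], [10, [0, 0.008, 0], [0, 0, 0]]]}}

```text
clock: 5.35
ee_pos: [0.5491, 0.1456, 0.3582]
tool_rot: [-0.267, 2.09, -2.088]
force: [0.8, 0.3, -2.6]
grip_width: 0.282
```

Run:
```python
from h import *
st=telemetry.state(); print(st['clock'],st['ee_pos'],st['force'],st['grip_width'])
s=snap('wrist','w2'); t=snap('top','t2'); q=snap('scene','q2')
st=telemetry.state(); print(st['ee_pos'])
e=st['ee_pos']
print(proj(s,(.5497,.1419,.061)),proj(s,e-[0,0,.1957]),proj(q,e-[0,0,.1957]),proj(q,(.5497,.1419,.061)))
w=s['img'][:,:,::-1][:480]; c=q['img'][120:280,240:400,::-1]
cv2.imwrite('pics/w2c.png',np.hstack([cv2.resize(w,(480,360)),cv2.resize(np.ascontiguousarray(c),(320,360))[:,:320]]))
```

```text
5.35 [0.54912971 0.14557619 0.35818595] [ 0.82920414  0.28657194 -2.56798907] 0.2823387654525724
[0.54957165 0.14225557 0.35879366]
(np.float64(323.67853142263476), np.float64(208.17192606003684)) (np.float64(324.24600979080935), np.float64(230.03159007928252)) (np.float64(348.16504804997606), np.float64(213.34743978521144)) (np.float64(345.522022738308), np.float64(238.56855011911458))
```

View pics/w2c.png

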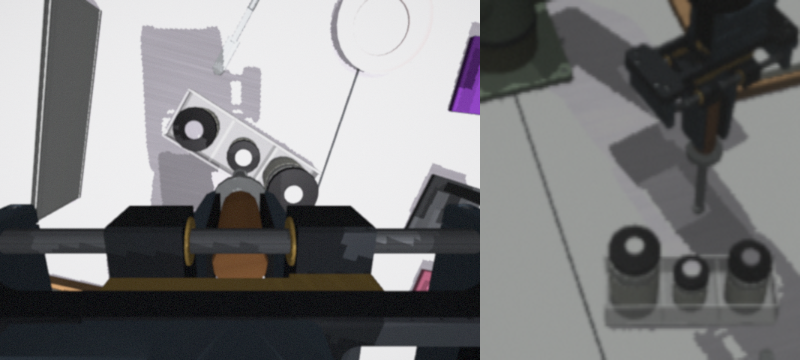

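The tip in the scene view is at (349,214), against a predicted (348,213). The small disc in the wrist view is at (324,209), against a predicted (324,208). Both are aligned, so I'll descend.

Request:
{"op": "jog_arm", "data": {"motion": [[10, [0, 0, -0.02], [0, 0, 0]], [10, [0, 0, -0.025], [0, 0, 0]], [10, [0, 0, -0.025], [0, 0, 0]], [10, [0, 0, -0.015], [0, 0, 0]], [10, [0, 0, -0.008], [0, 0, 0]], [10, [0, 0, 0], [0, 0, 0]]], "squeeze": 30}}

```text
clock: 6.1
ee_pos: [0.5496, 0.1412, 0.2657]
tool_rot: [-0.261, 2.091, -2.092]
force: [-0.1, 0.1, -1.6]
grip_width: 0.278
```

Request:
{"op": "jog_arm", "data": {"motion": [[10, [0, 0, -0.001], [0, 0, 0]], [10, [0, 0, -0.001], [0, 0, 0]], [10, [0, 0, 0], [0, 0, 0]]]}}

```text
clock: 6.4
ee_pos: [0.5501, 0.1425, 0.2655]
tool_rot: [-0.259, 2.089, -2.089]
force: [0.1, -0.4, -1.1]
grip_width: 0.282
```

Request:
{"op": "jog_arm", "data": {"motion": [[10, [0, 0, -0.001], [0, 0, 0]], [10, [0, 0, -0.001], [0, 0, 0]], [10, [0, 0, -0.001], [0, 0, 0]], [10, [0, 0, 0], [0, 0, 0]]]}}

```text
clock: 6.8
ee_pos: [0.5498, 0.1426, 0.2616]
tool_rot: [-0.261, 2.089, -2.09]
force: [0.6, 0.1, -2.1]
grip_width: 0.276
```

Request:
{"op": "jog_arm", "data": {"motion": [[10, [0, 0, -0.001], [0, 0, 0]], [10, [0, 0, -0.001], [0, 0, 0]], [10, [0, 0, 0], [0, 0, 0]]]}}

```text
clock: 7.1
ee_pos: [0.5498, 0.1425, 0.2595]
tool_rot: [-0.261, 2.09, -2.09]
force: [-0.8, 0.1, -2.7]
grip_width: 0.282
```

Request:
{"op": "jog_arm", "data": {"motion": [[10, [0, 0, -0.001], [0, 0, 0]], [10, [0, 0, 0], [0, 0, 0]]]}}

```text
clock: 7.3
ee_pos: [0.55, 0.1425, 0.2588]
tool_rot: [-0.26, 2.089, -2.09]
force: [0.6, 0.4, -1.7]
grip_width: 0.283
```

Request:
{"op": "jog_arm", "data": {"motion": [[10, [0, 0, -0.001], [0, 0, 0]], [10, [0, 0, 0], [0, 0, 0]]]}}

```text
clock: 7.5
ee_pos: [0.55, 0.1426, 0.2581]
tool_rot: [-0.26, 2.089, -2.089]
force: [-1.1, -0.3, 0.1]
grip_width: 0.278
```

Request:
{"op": "jog_arm", "data": {"motion": [[10, [0, 0, -0.001], [0, 0, 0]], [10, [0, 0, 0], [0, 0, 0]]]}}

```text
clock: 7.7
ee_pos: [0.5499, 0.1426, 0.2569]
tool_rot: [-0.26, 2.089, -2.089]
force: [-0.6, 0.4, 0.6]
grip_width: 0.279
```

Request:
{"op": "jog_arm", "data": {"motion": [[10, [0, 0, -0.0005], [0, 0, 0]], [10, [0, 0, 0], [0, 0, 0]]]}}

```text
clock: 7.9
ee_pos: [0.55, 0.1425, 0.2564]
tool_rot: [-0.26, 2.089, -2.09]
force: [-0.4, -0.3, 1.4]
grip_width: 0.28
```

Request:
{"op": "jog_arm", "data": {"motion": [[10, [0, 0, -0.0005], [0, 0, 0]], [10, [0, 0, 0], [0, 0, 0]]]}}

```text
clock: 8.1
ee_pos: [0.55, 0.1426, 0.2563]
tool_rot: [-0.259, 2.089, -2.089]
force: [-0.7, -0.2, 4.6]
grip_width: 0.28
```

Request:
{"op": "jog_arm", "data": {"motion": [[10, [0, 0, -0.0005], [0, 0, 0]], [10, [0, 0, 0], [0, 0, 0]]]}}

```text
clock: 8.3
ee_pos: [0.5501, 0.1426, 0.2562]
tool_rot: [-0.259, 2.089, -2.089]
force: [-1.1, -0.5, 7.5]
grip_width: 0.279
```

Request:
{"op": "jog_arm", "data": {"motion": [[10, [0, 0, -0.0005], [0, 0, 0]], [10, [0, 0, 0], [0, 0, 0]]]}}

```text
clock: 8.5
ee_pos: [0.5501, 0.1426, 0.2561]
tool_rot: [-0.258, 2.089, -2.089]
force: [-2.1, -0.6, 8.8]
grip_width: 0.278
```

Firm at about 10 N, with the tip at z ≈ 0.0605 (home is 0.061). I'll hold, then rise and move to the medium pot.

Request:
{"op": "jog_arm", "data": {"motion": [[10, [0, 0, 0], [0, 0, 0]], [10, [0, 0, 0], [0, 0, 0]], [10, [0, 0, 0], [0, 0, 0]], [10, [0, 0, 0], [0, 0, 0]], [10, [0, 0, 0], [0, 0, 0]]]}}

```text
clock: 9.0
ee_pos: [0.5501, 0.1426, 0.2561]
tool_rot: [-0.258, 2.089, -2.089]
force: [-1.6, 0.1, 7.8]
grip_width: 0.278
```

Request:
{"op": "jog_arm", "data": {"motion": [[10, [0, 0, 0.015], [0, 0, 0]], [10, [0, 0, 0.02], [0, 0, 0]], [10, [0, 0, 0.025], [0, 0, 0]], [10, [0.007, 0.023, 0], [0, 0, 0]], [10, [0.009, 0.027, 0], [0, 0, 0]], [10, [0.007, 0.023, 0], [0, 0, 0]], [10, [0, 0, 0], [0, 0, 0]], [10, [0, 0, 0], [0, 0, 0]]]}}

```text
clock: 9.8
ee_pos: [0.5725, 0.2156, 0.3135]
tool_rot: [-0.264, 2.089, -2.091]
force: [0.1, -0.6, -2.2]
grip_width: 0.283
```

Run:
```python
from h import *
s=snap('wrist','w3'); t=snap('top','t3'); q=snap('scene','q3')
st=telemetry.state(); e=st['ee_pos']; print(st['clock'],e,st['force'])
print(proj(s,(.5733,.2158,.083)),proj(q,e-[0,0,.1957]),proj(q,(.5733,.2158,.083)))
c=q['img'][120:280,280:440,::-1]
cv2.imwrite('pics/w3c.png',np.hstack([cv2.resize(s['img'][:,:,::-1],(480,360)),cv2.resize(np.ascontiguousarray(c),(320,320))[:,:320].copy() if 0 else cv2.resize(np.ascontiguousarray(c),(320,360))]))
```

```text
9.95 [0.57258483 0.21469166 0.31435105] [-0.36532121 -0.839857   -2.08361538]
(np.float64(319.6787518386879), np.float64(219.80487799779493)) (np.float64(375.93206512466855), np.float64(224.5367068344701)) (np.float64(374.84978026928604), np.float64(233.26365597900303))
```

View pics/w3c.png

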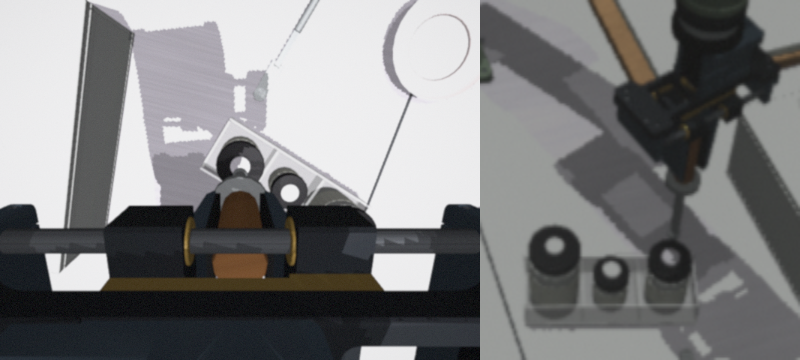

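The wrist view shows the tip over the medium disc at about (323,213), partly hidden by the stylus. The scene view agrees with the projection to within 2 px, so the stylus is over the disc. Probing now.

Request:
{"op": "jog_arm", "data": {"motion": [[10, [0, 0.001, -0.01], [0, 0, 0]], [10, [0, 0, -0.012], [0, 0, 0]], [10, [0, 0, -0.006], [0, 0, 0]], [10, [0, 0, -0.001], [0, 0, 0]], [10, [0, 0, -0.001], [0, 0, 0]], [10, [0, 0, 0], [0, 0, 0]]]}}

```text
clock: 10.55
ee_pos: [0.573, 0.2166, 0.2849]
tool_rot: [-0.26, 2.089, -2.089]
force: [0.5, 0.6, -1.8]
grip_width: 0.277
```

Request:
{"op": "jog_arm", "data": {"motion": [[10, [0, 0, -0.001], [0, 0, 0]], [10, [0, 0, -0.001], [0, 0, 0]], [10, [0, 0, -0.001], [0, 0, 0]], [10, [0, 0, 0], [0, 0, 0]]]}}

```text
clock: 10.95
ee_pos: [0.5728, 0.2165, 0.2817]
tool_rot: [-0.26, 2.09, -2.09]
force: [-0.7, -0.5, -1.6]
grip_width: 0.278
```

Request:
{"op": "jog_arm", "data": {"motion": [[10, [0, 0, -0.001], [0, 0, 0]], [10, [0, 0, -0.001], [0, 0, 0]], [10, [0, 0, 0], [0, 0, 0]]]}}

```text
clock: 11.25
ee_pos: [0.5729, 0.2166, 0.2799]
tool_rot: [-0.26, 2.089, -2.089]
force: [0.1, -0.4, 0.0]
grip_width: 0.278
```

Request:
{"op": "jog_arm", "data": {"motion": [[10, [0, 0, -0.001], [0, 0, 0]], [10, [0, 0, -0.001], [0, 0, 0]], [10, [0, 0, 0], [0, 0, 0]]]}}

```text
clock: 11.55
ee_pos: [0.5729, 0.2166, 0.2779]
tool_rot: [-0.26, 2.089, -2.089]
force: [-0.2, -0.8, 0.1]
grip_width: 0.279
```

Request:
{"op": "jog_arm", "data": {"motion": [[10, [0, 0, -0.001], [0, 0, 0]], [10, [0, 0, -0.001], [0, 0, 0]], [10, [0, 0, 0], [0, 0, 0]]]}}

```text
clock: 11.85
ee_pos: [0.5729, 0.2166, 0.2756]
tool_rot: [-0.26, 2.09, -2.09]
force: [0.5, 0.1, 1.0]
grip_width: 0.282
```

Request:
{"op": "jog_arm", "data": {"motion": [[10, [0, 0, -0.001], [0, 0, 0]], [10, [0, 0, -0.0005], [0, 0, 0]], [10, [0, 0, 0], [0, 0, 0]]]}}

```text
clock: 12.15
ee_pos: [0.573, 0.2166, 0.2744]
tool_rot: [-0.26, 2.089, -2.089]
force: [-0.8, 0.3, 1.4]
grip_width: 0.283
```

Request:
{"op": "jog_arm", "data": {"motion": [[10, [0, 0, -0.0005], [0, 0, 0]], [10, [0, 0, -0.0005], [0, 0, 0]], [10, [0, 0, 0], [0, 0, 0]]]}}

```text
clock: 12.45
ee_pos: [0.573, 0.2166, 0.2742]
tool_rot: [-0.259, 2.089, -2.089]
force: [-0.3, -0.4, 5.6]
grip_width: 0.28
```

Request:
{"op": "jog_arm", "data": {"motion": [[10, [0, 0, -0.0005], [0, 0, 0]], [10, [0, 0, -0.0005], [0, 0, 0]], [10, [0, 0, 0], [0, 0, 0]], [10, [0, 0, 0], [0, 0, 0]], [10, [0, 0, 0], [0, 0, 0]], [10, [0, 0, 0], [0, 0, 0]], [10, [0, 0, 0], [0, 0, 0]]]}}

```text
clock: 13.15
ee_pos: [0.573, 0.2166, 0.2741]
tool_rot: [-0.258, 2.089, -2.088]
force: [-2.4, -1.0, 9.0]
grip_width: 0.278
```

Request:
{"op": "jog_arm", "data": {"motion": [[10, [0, 0, 0.015], [0, 0, 0]], [10, [0, 0, 0.02], [0, 0, 0]], [10, [0, 0, 0.025], [0, 0, 0]], [10, [-0.008, -0.025, 0], [0, 0, 0]], [10, [-0.012, -0.04, 0], [0, 0, 0]], [10, [-0.014, -0.045, 0], [0, 0, 0]], [10, [-0.013, -0.04, 0], [0, 0, 0]], [10, [0, 0, 0], [0, 0, 0]], [10, [0, 0, 0], [0, 0, 0]], [10, [0, 0, 0], [0, 0, 0]]]}}

```text
clock: 14.15
ee_pos: [0.5261, 0.0672, 0.3318]
tool_rot: [-0.261, 2.09, -2.089]
force: [1.0, 0.7, -1.7]
grip_width: 0.285
```

Medium is firm at home (TCP z 0.2741, about 10 N). The stylus is now over the large disc to within 1 mm, so I'll probe it.

Request:
{"op": "jog_arm", "data": {"motion": [[10, [0, 0, -0.01], [0, 0, 0]], [10, [0, 0, -0.01], [0, 0, 0]], [10, [0, 0, -0.005], [0, 0, 0]], [10, [0, 0, -0.001], [0, 0, 0]], [10, [0, 0, 0], [0, 0, 0]]]}}

```text
clock: 14.65
ee_pos: [0.5259, 0.0668, 0.3058]
tool_rot: [-0.261, 2.09, -2.09]
force: [0.4, -0.0, -2.5]
grip_width: 0.283
```

Request:
{"op": "jog_arm", "data": {"motion": [[10, [0, 0, -0.001], [0, 0, 0]], [10, [0, 0, -0.001], [0, 0, 0]], [10, [0, 0, -0.001], [0, 0, 0]], [10, [0, 0, 0], [0, 0, 0]]]}}

```text
clock: 15.05
ee_pos: [0.5258, 0.0665, 0.3032]
tool_rot: [-0.26, 2.09, -2.09]
force: [-0.1, -0.1, -1.9]
grip_width: 0.276
```

Request:
{"op": "jog_arm", "data": {"motion": [[10, [0, 0, -0.001], [0, 0, 0]], [10, [0, 0, -0.001], [0, 0, 0]], [10, [0, 0, 0], [0, 0, 0]]]}}

```text
clock: 15.35
ee_pos: [0.526, 0.0665, 0.3016]
tool_rot: [-0.259, 2.089, -2.089]
force: [-0.2, -0.9, 0.6]
grip_width: 0.279
```

Request:
{"op": "jog_arm", "data": {"motion": [[10, [0, 0, -0.001], [0, 0, 0]], [10, [0, 0, -0.001], [0, 0, 0]], [10, [0, 0, 0], [0, 0, 0]]]}}

```text
clock: 15.65
ee_pos: [0.526, 0.0665, 0.2993]
tool_rot: [-0.26, 2.089, -2.09]
force: [0.5, 0.3, 0.8]
grip_width: 0.283
```

Request:
{"op": "jog_arm", "data": {"motion": [[10, [0, 0, -0.001], [0, 0, 0]], [10, [0, 0, -0.001], [0, 0, 0]], [10, [0, 0, 0], [0, 0, 0]]]}}

```text
clock: 15.95
ee_pos: [0.526, 0.0665, 0.2971]
tool_rot: [-0.26, 2.089, -2.09]
force: [0.3, -0.1, 0.8]
grip_width: 0.279
```

Request:
{"op": "jog_arm", "data": {"motion": [[10, [0, 0, -0.001], [0, 0, 0]], [10, [0, 0, -0.001], [0, 0, 0]], [10, [0, 0, -0.001], [0, 0, 0]], [10, [0, 0, 0], [0, 0, 0]]]}}

```text
clock: 16.35
ee_pos: [0.5259, 0.0665, 0.2944]
tool_rot: [-0.26, 2.089, -2.09]
force: [0.6, 0.3, 1.7]
grip_width: 0.279
```

Request:
{"op": "jog_arm", "data": {"motion": [[10, [0, 0, -0.0005], [0, 0, 0]], [10, [0, 0, -0.0005], [0, 0, 0]], [10, [0, 0, 0], [0, 0, 0]]]}}

```text
clock: 16.65
ee_pos: [0.526, 0.0665, 0.2942]
tool_rot: [-0.259, 2.089, -2.089]
force: [-1.5, -0.0, 4.9]
grip_width: 0.279
```

Request:
{"op": "jog_arm", "data": {"motion": [[10, [0, 0, -0.0005], [0, 0, 0]], [10, [0, 0, -0.0005], [0, 0, 0]], [10, [0, 0, 0], [0, 0, 0]], [10, [0, 0, 0], [0, 0, 0]], [10, [0, 0, 0], [0, 0, 0]], [10, [0, 0, 0], [0, 0, 0]], [10, [0, 0, 0], [0, 0, 0]]]}}

```text
clock: 17.35
ee_pos: [0.5261, 0.0666, 0.294]
tool_rot: [-0.258, 2.089, -2.089]
force: [-0.9, -0.1, 10.1]
grip_width: 0.281
```

Request:
{"op": "jog_arm", "data": {"motion": [[10, [0, 0, 0.02], [0, 0, 0]], [10, [0, 0, 0.025], [0, 0, 0]], [10, [0, 0, 0.022], [0, 0, 0]], [10, [0.001, -0.03, 0], [0, 0, 0]], [10, [0.002, -0.04, 0], [0, 0, 0]], [10, [0.002, -0.045, 0], [0, 0, 0]], [10, [0.001, -0.045, 0], [0, 0, 0]], [10, [0.001, -0.045, 0], [0, 0, 0]], [10, [0.001, -0.045, 0], [0, 0, 0]], [10, [0.001, -0.035, 0], [0, 0, 0]]]}}

```text
clock: 18.35
ee_pos: [0.5343, -0.2208, 0.3581]
tool_rot: [-0.261, 2.092, -2.09]
force: [0.9, -0.2, -1.3]
grip_width: 0.283
```

Request:
{"op": "jog_arm", "data": {"motion": [[10, [0, -0.007, 0], [0, 0, 0]], [10, [0, 0, 0], [0, 0, 0]], [10, [0, 0, 0], [0, 0, 0]]]}}

```text
clock: 18.65
ee_pos: [0.5347, -0.2244, 0.3587]
tool_rot: [-0.262, 2.092, -2.088]
force: [0.1, -0.1, -1.5]
grip_width: 0.284
```

Run:
```python
from h import *
t=snap('top','t4'); q=snap('scene','q4'); s=snap('wrist','w4')
st=telemetry.state(); e=st['ee_pos']; print(st['clock'],e,st['force'],np.array([.5349,-.2256,.2197])-e)
print(proj(q,e-[0,0,.1957]))
for n,a,b in (('s',(285,251),(345,239)),('m',(250,239),(375,234)),('l',(319,259),(317,229))):
    A=blob(t,a,115,8);B=blob(q,b,115,6); print(n,A[1],B[1],tri(t,A[0],q,B[0]))
c=q['img'][180:320,140:300,::-1]
cv2.imwrite('pics/w4c.png',np.hstack([cv2.resize(s['img'][:,:,::-1],(400,300)),cv2.resize(np.ascontiguousarray(c),(343,300))]))
```

```text
18.8 [ 0.5349661  -0.2240292   0.35933324] [ 0.1791308  -0.23253819 -2.41064213] [-6.60979878e-05 -1.57079808e-03 -1.39633243e-01]
(np.float64(202.67954879909036), np.float64(244.46993119465375))
s 87 42 (array([0.54979048, 0.14167035, 0.0586518 ]), np.float64(0.0005406980122407463))
m 85 47 (array([0.57371836, 0.21614273, 0.07644834]), np.float64(0.00023635782172000798))
l 92 44 (array([0.52617627, 0.06709394, 0.09612699]), np.float64(0.00019140277795059096))
```

View pics/w4c.png

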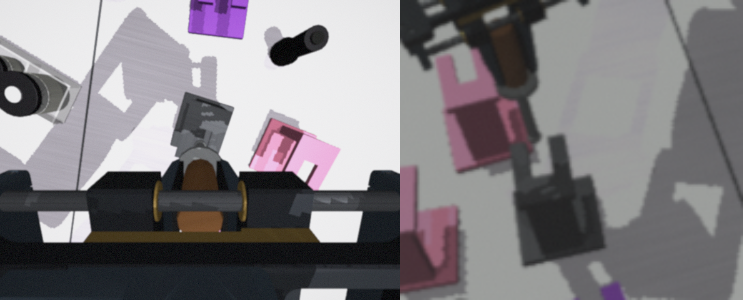

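All three discs now triangulate 2–3 mm below their home heights, a common calibration bias, so the lids are home. The tip in the scene view is at (202,244), as predicted, over the seat. Lowering now.

Request:
{"op": "jog_arm", "data": {"motion": [[10, [0, -0.002, -0.02], [0, 0, 0]], [10, [0, 0, -0.025], [0, 0, 0]], [10, [0, 0, -0.025], [0, 0, 0]], [10, [0, 0, -0.025], [0, 0, 0]], [10, [0, 0, -0.025], [0, 0, 0]], [10, [0, 0, -0.01], [0, 0, 0]], [10, [0, 0, 0], [0, 0, 0]], [10, [0, 0, 0], [0, 0, 0]]]}}

```text
clock: 19.6
ee_pos: [0.5356, -0.2273, 0.2304]
tool_rot: [-0.259, 2.087, -2.09]
force: [0.1, -0.2, -0.4]
grip_width: 0.281
```

Request:
{"op": "jog_arm", "data": {"motion": [[10, [0, 0, -0.002], [0, 0, 0]], [10, [0, 0, -0.002], [0, 0, 0]], [10, [0, 0, -0.002], [0, 0, 0]], [10, [0, 0, 0], [0, 0, 0]]]}}

```text
clock: 20.0
ee_pos: [0.5348, -0.2275, 0.2232]
tool_rot: [-0.26, 2.09, -2.09]
force: [-0.4, 0.8, -1.6]
grip_width: 0.282
```

Request:
{"op": "jog_arm", "data": {"motion": [[10, [0, 0.001, -0.001], [0, 0, 0]], [10, [0, 0, -0.001], [0, 0, 0]], [10, [0, 0, -0.001], [0, 0, 0]], [10, [0, 0, 0], [0, 0, 0]], [10, [0, 0, 0], [0, 0, 0]]]}}

```text
clock: 20.5
ee_pos: [0.5349, -0.2265, 0.2202]
tool_rot: [-0.26, 2.09, -2.09]
force: [0.2, -0.4, -1.7]
grip_width: 0.279
```

Request:
{"op": "jog_arm", "data": {"motion": [[10, [0, 0, -0.0005], [0, 0, 0]], [10, [0, 0, -0.0005], [0, 0, 0]], [10, [0, 0, 0], [0, 0, 0]]]}}

```text
clock: 20.8
ee_pos: [0.5349, -0.2265, 0.2197]
tool_rot: [-0.26, 2.089, -2.09]
force: [-0.5, -0.1, 2.2]
grip_width: 0.28
```

Seated: the force has turned upward at exactly the original height. I'll release slowly, staying level.

Request:
{"op": "jog_arm", "data": {"motion": [[32, [0, 0, 0], [0, 0, 0]], [36, [0, 0, 0], [0, 0, 0]], [40, [0, 0, 0], [0, 0, 0]], [45, [0, 0, 0], [0, 0, 0]], [50, [0, 0, 0], [0, 0, 0]], [60, [0, 0, 0], [0, 0, 0]], [70, [0, 0, 0], [0, 0, 0]], [80, [0, 0, 0], [0, 0, 0]], [90, [0, 0, 0], [0, 0, 0]], [90, [0, 0, 0], [0, 0, 0]]]}}

```text
clock: 21.8
ee_pos: [0.5349, -0.2265, 0.2193]
tool_rot: [-0.26, 2.09, -2.09]
force: [0.7, -0.8, -0.0]
grip_width: 0.89
```

Request:
{"op": "jog_arm", "data": {"motion": [[90, [0, 0, 0.01], [0, 0, 0]], [90, [0, 0, 0.02], [0, 0, 0]], [90, [0, 0, 0.025], [0, 0, 0]], [90, [0, 0, 0.03], [0, 0, 0]], [90, [0, 0, 0.03], [0, 0, 0]], [90, [-0.03, 0, 0.02], [0, 0, 0]], [90, [-0.04, 0, 0], [0, 0, 0]], [90, [-0.03, 0, 0], [0, 0, 0]], [90, [0, 0, 0], [0, 0, 0]], [90, [0, 0, 0], [0, 0, 0]]]}}

```text
clock: 22.8
ee_pos: [0.4349, -0.2266, 0.3554]
tool_rot: [-0.257, 2.088, -2.09]
force: [0.2, 0.4, -0.3]
grip_width: 0.898
```

Run:
```python
from h import *
t=snap('top','t5'); q=snap('scene','q5'); s=snap('wrist','w5')
st=telemetry.state(); print(st['clock'],st['ee_pos'],st['force'],st['grip_width'])
hs=cv2.cvtColor(q['img'],cv2.COLOR_RGB2HSV)
m=cv2.inRange(hs,(5,100,40),(20,255,255)); m[:, :185]=0; m[:,225:]=0; m[:220]=0;m[275:]=0
ys,xs=np.nonzero(m); print('handle scene',len(xs) and (xs.min(),xs.max(),ys.min(),ys.max()))
c=q['img'][180:320,140:300,::-1]
cv2.imwrite('pics/w5c.png',np.hstack([cv2.resize(s['img'][:,:,::-1],(400,300)),cv2.resize(np.ascontiguousarray(c),(343,300))]))
```

```text
22.95 [ 0.43585277 -0.22661236  0.354323  ] [-0.40195634  0.10043069 -0.27483815] 0.899460854985534
handle scene (np.int64(193), np.int64(203), np.int64(232), np.int64(240))
```

View pics/w5c.png

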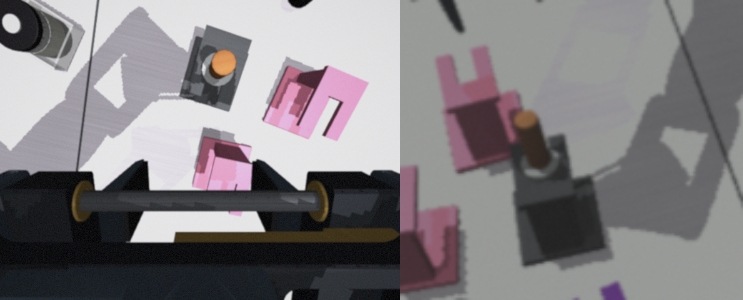

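The stylus hangs upright in the steel stand. Its handle end spans the same scene pixels as at the start (193–203, 232–240), and the gripper is clear, so I'm handing in.

```bash
python3 -c "
from rig import r
print(r.sign_off())"
```

```text
the job is handed in; nothing more can be done
None
```

The job is done and handed in at about 23 s of the 69 s allowed. I took the stylus from the steel stand, pressed the small, medium and large lids in that order, and hung it back by its collar.

- **Pressing:** each lid was held firm against its stop at about 10 N for at least half a second. The small lid was essentially home already; the medium and large ones moved down about 6 to 7 mm first.
- **Last checks:** the stylus handle appears at the same pixels in the scene view as at the start, upright in the fork. The gripper was clear of it, and the tool force was near zero.
- **Disagreement:** triangulating the lid discs afterwards put all three about 2–3 mm below their nominal home height. The tip heights at firm contact matched home to within about 1 mm, so I took this as camera bias.
- **Not checked:** I did not re-measure the palette, torch and spatula at the end, but the arm never went near them.

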